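# Set a roof outlet to the line and plug it for the leak test

## Task

Slide the cast roof outlet flat along the dark sheet until its front edge meets the white scribed line along the whole edge, and stop there. Then put the orange-topped test plug upright into the outlet's neck, lowering it gently rather than dropping it, until its shoulder sits fully home on the rim. Leave everything else where it is, and let go.

Things in the scene. Friction and masses are not known exactly. Their poses are not given: they have to be found in the camera images.
- sheet: Fixed dark coated metal sheet lying on the table, 320 x 240 mm, 2 mm thick. Origin at the centre of its underside; x along its 320 mm side, away from the robot (its yaw varies), y along its 240 mm side, z up.
- line (a point): Middle of the white scribed line on the sheet's upper face, 90 mm from the sheet's centre towards its far end. The line is 3 mm wide, the point on its centre; it runs along this point's y axis over the whole 240 mm width; the point's x axis points square across the line, away from the robot. There is no physical stop at the line.
- outlet: Loose cast aluminium roof outlet, 0.8 kg, on the sheet, its +x side facing the line: 45-85 mm short, up to 5 deg out of square. Base 130 (x) x 140 (y) mm, 6 mm thick; a round neck rises from it (see outlet_mouth). Along the rear edge stands a flat upstand, 8 mm thick, 140 mm long, rear face at x = -65 mm, top 36 mm above the underside: push there. Origin: centre of the base's underside, z up.
- outlet_mouth (a point): Centre of the outlet's open neck at its rim, 55 mm above the underside and 10 mm ahead (+x) of the base's centre; z up out of the neck. Neck outside diameter 62 mm, bore 52 mm, straight, 49 mm deep.
- edge_left (a point): Left end (outlet +y) of the outlet's front edge, at its underside: x = +65 mm, y = +70 mm in the outlet's frame.
- edge_right (a point): Right end (outlet -y) of the outlet's front edge, at its underside: x = +65 mm, y = -70 mm in the outlet's frame.
- plug: Loose test plug, 98 mm tall, 0.2 kg, upright on the table: black rigid tapered body, diameter 38 mm at the foot, 48 mm at its top, 42 mm long; then an orange shoulder disc, diameter 62 mm, 10 mm thick; then an orange round grip, diameter 34 mm, 46 mm tall (52 to 98 mm above the foot). It swaps places with the other plug, the tin and the pot. Origin: centre of the foot, z up.
- plug_shoulder (a point): Centre of the underside of the plug's shoulder, 42 mm above its foot, on its axis; it comes to the neck's rim when the plug is home.
- big_plug: Bystander: a larger plug with a grey top (shoulder diameter 84 mm, 98 mm tall) that does not belong to this outlet. Origin at the centre of its foot.
- tin: Bystander: closed tin with a blue label, diameter 70 mm, 100 mm tall. Origin at the centre of its underside.
- rivet_pot: Bystander: open red plastic pot, mouth diameter 76 mm, 70 mm tall. Origin at the centre of its underside.
- mallet: Bystander: mallet lying on the right of the table, black head 110 mm wide and 60 mm thick, wooden handle, 255 mm long. Origin on the table under its middle.
- screwdriver: Bystander: screwdriver lying on the left of the table, 200 mm long. Origin under its middle.
- bracket: Bystander: copper gutter bracket, 160 x 25 mm strip with turned-up ends 55 mm and 35 mm high, on the left of the table. Origin under its middle.

How it is judged (in metres and radians):
On the way, in this order (a step that is already met when the one before it is completed fails the run):
1. the outlet's front edge is on the line, the plug not yet in the neck (x of edge_left in the frame of line between -0.005 and 0.005 m and y of edge_left in the frame of line between -0.12 and 0.12 m and z of edge_left in the frame of line between -0.003 and 0.003 m and x of edge_right in the frame of line between -0.005 and 0.005 m and y of edge_right in the frame of line between -0.12 and 0.12 m and z of edge_right in the frame of line between -0.003 and 0.003 m and angle between outlet's own z axis and vertical below 0.05 rad and x of outlet in the frame of line below 0 m and distance between plug_shoulder and outlet_mouth above 0.05 m), for 0.2 s.
2. the plug is home in the neck (horizontal distance between plug_shoulder and outlet_mouth below 0.005 m and z of plug_shoulder in the frame of outlet_mouth between -0.003 and 0.003 m and angle between plug's own z axis and vertical below 0.06 rad), for 0.2 s.
At the end, for the whole second after the job is handed in: Both ends of the outlet's front edge within 5 mm of the scribed line and within its length, outlet flat on the sheet (3 mm, 0.05 rad); plug in the neck, shoulder within 3 mm of the rim, within 5 mm of its centre, within 0.06 rad of upright; both at rest (all of step 2 and x of edge_left in the frame of line between -0.005 and 0.005 m and y of edge_left in the frame of line between -0.12 and 0.12 m and z of edge_left in the frame of line between -0.003 and 0.003 m and x of edge_right in the frame of line between -0.005 and 0.005 m and y of edge_right in the frame of line between -0.12 and 0.12 m and z of edge_right in the frame of line between -0.003 and 0.003 m and angle between outlet's own z axis and vertical below 0.05 rad and x of outlet in the frame of line below 0 m and linear speed of each of plug, outlet below 0.01 m/s); the robot touches nothing.
It fails at once if the outlet is lifted off or tipped on the sheet instead of slid (over 12 mm, or 0.15 rad) (z of outlet in the frame of sheet above 0.014 m or angle between outlet's own z axis and vertical above 0.15 rad).
It fails at once if the plug is dropped into the neck (faster than 0.5 m/s within 50 mm of home) (linear speed of plug above 0.5 m/s and distance between plug_shoulder and outlet_mouth below 0.05 m).
It fails at once if a bystander is moved more than 30 mm (distance of any of big_plug, tin, rivet_pot, mallet, screwdriver, bracket from where it was at the start of the episode above 0.03 m).
It also fails if it takes over 64 s, if anything falls off the work surface, if the arm or the gripper's body presses on something with over 40 N, if the wrist force passes 120 N, or if a joint passes its speed limit or range.

## Robot

A 6-joint arm with a two-finger parallel gripper is mounted at the origin on the work surface. World frame = base frame: x ahead of the robot, y to its left, z up, the work surface at z = 0. Lengths are in mm, angles in rad, forces in N, time in s.
With the tool pointing down it reaches from about 325 to 1000 mm from the base axis. Payload 5.1 kg.
Tool frame: the origin (TCP) lies on the centre line of the jaws, within the pads' length; the fingertips stand 25 mm ahead of it and the grasp point (between the pads) lies 6 mm ahead of it; z points along the fingers, x is the direction in which the jaws open and shut, and the axes are right-handed (so a half turn about z gives the same grasp; the last joint's range is limited). The gripper opens to 85 mm and grips with 20 to 120 N. Pads are 22 mm wide; open, the fingers measure 114 mm over their backs; the gripper's body (76 mm by 85 mm) begins 54 mm behind the grasp point. The pads swing forward as they close: fully open they stand 13 mm farther back than shut.
Start: joints at [-0.083, 0.124, 1.65, -0, 1.367, -0.083], TCP at [649.988, -0.028, 256.322] pointing down, gripper open.
Joint ranges: [-2.61, 2.61], [-1.02, 2.33], [0.03, 2.71], [-1.35, 4.49], [0.32, 2.68], [-2.91, 2.91]. Speed limits (rad/s): [2.57, 2.57, 3.14, 3.14, 3.14, 3.14].

## Interface

Orientations are given as a unit quaternion [w, x, y, z].
In Python, from bench import telemetry, optics, robot gives the robot as it stands.
- The arm moves only by the shell command python3 -m crank 'ROWS'. ROWS is JSON, a list of rows, each an object of numbers: "x", "y", "z": the shift along the tool's x, y, z in mm; "rx", "ry", "rz": the turn, a rotation vector about the tool's x, y, z in degrees; "claw": the finger opening in mm, from 0 to 85.4. In form: [{"x": .., "y": .., "z": .., "rx": .., "ry": .., "rz": .., "claw": ..}, ...]. A call has 1 to 8 rows; each row shifts and turns the pose as measured when the row begins, along the tool's axes as they then stand; what a row does not reach is not made up. A row lasts 1/12 s, in which the tool goes at most 41.7 mm and 7.16 degrees, less where a joint would pass 70% of its speed; a pose out of reach is approached as far as the arm can. A call is refused whole if a number of a shift passes 41.7 or a number of a turn 7.16, either way. A call with a gripper value outside its range is refused whole. The fingers move at their own pace and stop on an object; the grip force is fixed at half the most. Time passes only in rows, so rows that do not move let the fingers close. It gives the time, the measured TCP pose, the force and the opening at its end, in the units of the state.
- telemetry.state(): the state, without advancing time (a new reading comes with each control period).
- optics.camera(name): name is "scene" or "side" or "wrist"; returns the picture (480x640x3 uint8, red, green, blue); there is no depth.
- optics.camera_model(name): a dict with "fx", "fy", "cx", "cy" (pixels), "distortion" ([k1, k2, p1, p2, k3] as OpenCV has them; the pictures are not rectified), "R" (3x3) and "t" (3): a world point X has camera coordinates R X + t. Camera axes: x right, y down, z forward; pixel columns grow to the right and rows downward; lengths in mm; the calibration is good to about 2 mm. A picture is of the moment at which its call begins: read the wrist's pose just before it. camera_model takes no time and is no camera call; for the wrist camera it gives the pose at the moment of the call.
- robot.sign_off(): hands the job in, once; it reports no verdict.
The state is a dict: "clock": time; "qpos": joint angles; "qvel": joint speeds; "tau": joint torques, N m; "ee_pos": TCP position; "ee_rot": TCP orientation; "force": force on the tool from outside, world axes, zero at the start; "moment": the same for the moment, N m; "finger_gap": finger opening in mm.
Only numpy, scipy, OpenCV 4.12 (cv2) and the standard library are available. Lean on these libraries where they do the work, as an engineer would, in place of code of your own. Each camera call takes 0.05 s, during which the arm holds its last target. There are 200 camera calls.

## Working session

There is one attempt and no reset: what is moved stays moved. The work goes in short steps, Python scripts to look and compute and a shell command to move; the robot and the scene stay as the last step left them, time stands still between calls to the robot, and variables do not carry over. Pictures are saved under pics/ and viewed, about 8 in all and at most 12, crops included, and the job is handed in when it is done.

```bash
ls; mkdir -p pics; python3 - <<'E'
from bench import telemetry, optics, robot
import cv2
for n in ("scene","side"):
    cv2.imwrite(f"pics/{n}0.png",optics.camera(n)[:,:,::-1]); m=optics.camera_model(n); print(n,m)
print(telemetry.state())
E
```

```text
pics
scene {'fx': 532.4287259421202, 'fy': 532.4287259421202, 'cx': 316.3509692481477, 'cy': 245.4531438792361, 'distortion': array([-0.08434333,  0.        ,  0.        ,  0.        ,  0.        ]), 'R': array([[ 0.33979516,  0.94047113,  0.00730066],
       [ 0.76869438, -0.27324236, -0.57831442],
       [-0.54189317,  0.20212042, -0.8157813 ]]), 't': array([-194.38734128, -390.54684597, 1691.88233703])}
side {'fx': 594.4339423359729, 'fy': 594.4339423359729, 'cx': 311.13615541853665, 'cy': 243.41890821777648, 'distortion': array([-0.11492618,  0.        ,  0.        ,  0.        ,  0.        ]), 'R': array([[-0.98045211, -0.1967262 ,  0.00353018],
       [-0.13193513,  0.64402162, -0.75354447],
       [ 0.14596843, -0.73928003, -0.65738745]]), 't': array([ 521.04496319,  139.01913517, 1650.81772314])}
{'clock': 0.1, 'qpos': array([-8.25903898e-02,  1.24455387e-01,  1.65156393e+00,  1.87357856e-06,
        1.36752385e+00, -8.26302283e-02]), 'qvel': array([-2.21724896e-04, -1.72811915e-03, -3.09448075e-03,  1.38467145e-04,
        1.23013061e-03,  1.22133445e-05]), 'tau': array([ 9.10699127e-04, -4.24935150e+01, -3.66653323e+01, -1.21150126e-05,
        3.93052323e-03, -1.30700494e-05]), 'ee_pos': array([6.49479276e+02, 2.07451301e-02, 2.55150218e+02]), 'ee_rot': array([-8.13886005e-05,  9.99999524e-01,  1.97292426e-05, -9.71852199e-04]), 'force': array([-0.29774133,  0.25527351,  0.43428865]), 'moment': array([-0.04829287, -0.00541211, -0.05030309]), 'finger_gap': 85.26126173048804}
```

View pics/scene0.png

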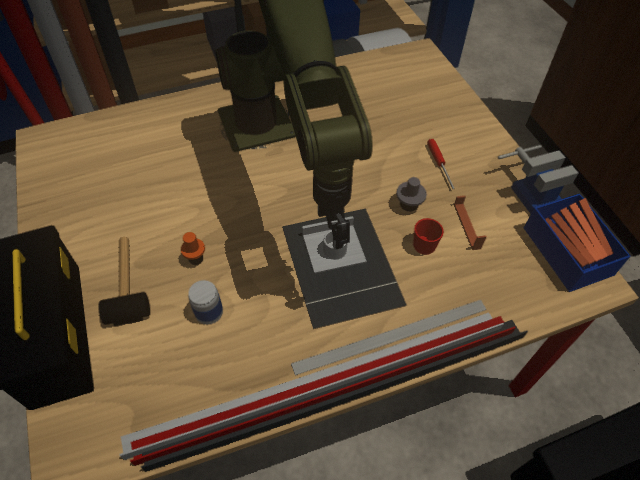

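View pics/side0.png

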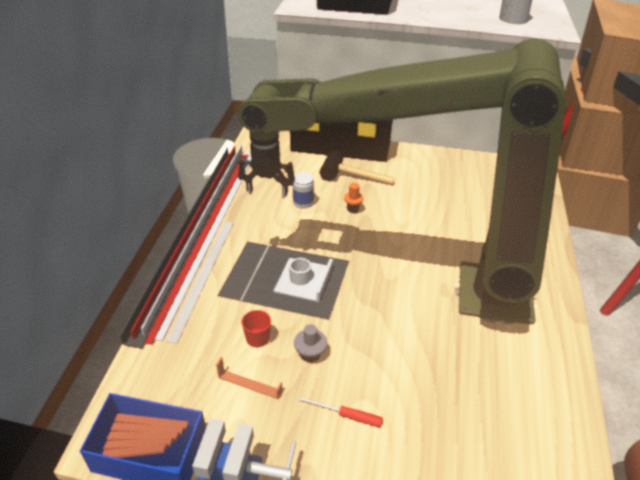

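Scene: the orange plug is near (192,250), the sheet's corners are near (284,224), (367,209), (406,303) and (314,327), the line runs (306,303)–(397,286), and the gripper is above the outlet. Side: outlet neck near (300,268), plug (354,198).

```bash
cat > h.py <<'E'
import numpy as np, cv2
from bench import telemetry, optics, robot
def ray(m,uv):
    K=np.array([[m['fx'],0,m['cx']],[0,m['fy'],m['cy']],[0,0,1]])
    p=cv2.undistortPoints(np.array(uv,float).reshape(-1,1,2),K,np.array(m['distortion']))[:,0]
    d=np.c_[p,np.ones(len(p))]@m['R']; c=-m['R'].T@m['t']; return c,d
def onz(m,uv,z):
    c,d=ray(m,uv); return c+d*((z-c[2])/d[:,2])[:,None]
def proj(m,X):
    K=np.array([[m['fx'],0,m['cx']],[0,m['fy'],m['cy']],[0,0,1]])
    return cv2.projectPoints(np.array(X,float).reshape(-1,1,3),cv2.Rodrigues(m['R'])[0],np.array(m['t']),K,np.array(m['distortion']))[0][:,0]
def snap(n,f):
    m=optics.camera_model(n); im=optics.camera(n); cv2.imwrite(f"pics/{f}.png",im[:,:,::-1]); return m,im
E
python3 - <<'E'
from h import *
import pickle
m,im=snap("wrist","w0"); print(m); pickle.dump(m,open("w0.pkl","wb"))
s=optics.camera_model("scene"); d=optics.camera_model("side")
print(onz(s,[(284,224),(367,209),(406,303),(314,327),(306,303),(397,286)],2).round())
print("plug top",onz(s,[(189,237)],98).round(),onz(d,[(354,187)],98).round())
print("neck",onz(d,[(300,264)],57).round(),"upst",onz(d,[(331,263),(322,298)],38).round())
print("tin",onz(s,[(204,291)],100).round(),"big",onz(s,[(413,182)],98).round(),"pot",onz(s,[(429,228)],70).round())
E
```

```text
{'fx': 348.50706594870604, 'fy': 348.50706594870604, 'cx': 319.71817606595, 'cy': 243.2625758996673, 'distortion': array([-0.04662794,  0.        ,  0.        ,  0.        ,  0.        ]), 'R': array([[ 9.99996141e-01, -1.93766588e-04, -2.77121811e-03],
       [ 6.11229217e-04, -9.57771159e-01,  2.87530925e-01],
       [-2.70990667e-03, -2.87531510e-01, -9.57767345e-01]]), 't': array([-649.31445218,  -37.74194248,  380.29576017])}
[[419. -39.   2.]
 [447. 196.   2.]
 [756. 170.   2.]
 [740. -67.   2.]
 [672. -63.   2.]
 [703. 169.   2.]]
plug top [[ 451. -291.   98.]] [[ 452. -284.   98.]]
neck [[553.  53.  57.]] upst [[472.  12.  38.]
 [472. 151.  38.]]
tin [[ 616. -291.  100.]] big [[471. 311.  98.]] pot [[607. 295.  70.]]
```

View pics/w0.png

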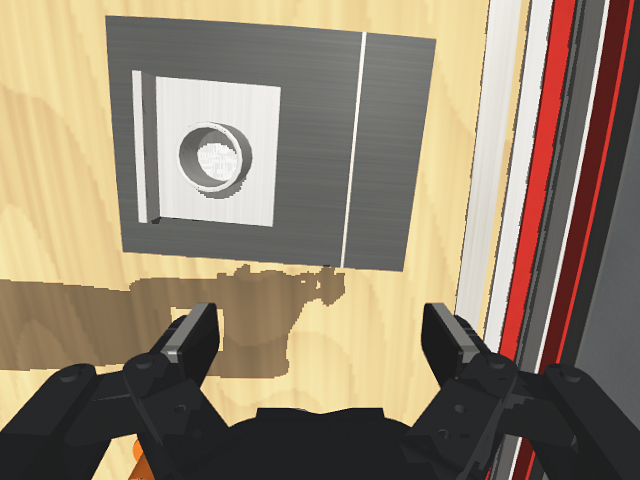

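Wrist view: line (364,32)–(343,267), base front edge (281,87)–(273,227), neck rim centre (210,157), upstand at u≈133–148. I'll compute poses from these.

```bash
cat >> h.py <<'E'
from scipy.optimize import least_squares
def fit(m,uv,P,z0):   # planar pose of model points P (local mm) seen at uv, local z=0 at world z0
    P=np.array(P,float); uv=np.array(uv,float)
    def X(q): c,s=np.cos(q[2]),np.sin(q[2]); return np.c_[q[0]+c*P[:,0]-s*P[:,1],q[1]+s*P[:,0]+c*P[:,1],z0+P[:,2]]
    r=least_squares(lambda q:(proj(m,X(q))-uv).ravel(),[580,60,0],x_scale=[10,10,.1])
    return r.x, np.abs(r.fun).max()
def gap(sh,ou):  # edge ends in the line frame
    out=[]
    for y in (70,-70):
        c,s=np.cos(ou[2]),np.sin(ou[2]); p=np.array([ou[0]+65*c-y*s,ou[1]+65*s+y*c])-sh[:2]
        c,s=np.cos(sh[2]),np.sin(sh[2]); out.append((round(p[0]*c+p[1]*s-90,1),round(-p[0]*s+p[1]*c,1)))
    return out
E
python3 - <<'E'
from h import *; import pickle
m=pickle.load(open("w0.pkl","rb"))
sh,e=fit(m,[(106,15),(122,251),(404,271),(436,39),(364,32),(343,267)],[(-160,120,2),(-160,-120,2),(160,-120,2),(160,120,2),(90,120,2),(90,-120,2)],0)
ou,e2=fit(m,[(281,87),(273,227),(133,71),(139,223),(209,157)],[(65,70,6),(65,-70,6),(-65,70,36),(-65,-70,36),(10,0,55)],2)
print(sh,e,ou,e2,gap(sh,ou), np.degrees([sh[2],ou[2]]))
c,s=np.cos(ou[2]),np.sin(ou[2]); print("rear mid",ou[0]-65*c,ou[1]-65*s)
E
```

```text
[ 5.93647775e+02  5.96595261e+01 -7.33984623e-02] 1.1481553025532207 [ 5.40476304e+02  5.81047303e+01 -9.07201519e-02] 1.0859331458608494 [(np.float64(-76.7), np.float64(63.4)), (np.float64(-79.1), np.float64(-76.6))] [-4.20542211 -5.19788182]
rear mid 475.74360024732175 63.99345488101336
```

```bash
python3 -m crank '[{"x":-36.4,"y":-11.2},{"x":-36.4,"y":-11.2},{"x":-36.4,"y":-11.2},{"x":-36.4,"y":-11.2},{"x":-36.4,"y":-11.2},{"x":-36.4,"y":-11.2},{"rz":7.1},{"rz":7.1}]'; python3 -m crank '[{"rz":7.1},{"rz":7.1},{"rz":7.1},{"rz":7.1},{"rz":7.1},{"rz":7.1},{"rz":7.1},{"rz":7.1}]'; python3 -m crank '[{"rz":7.1},{"rz":7.1},{"rz":7.1},{},{}]'
```

```text
$[0]: bad value
$[0]: bad value
$[0]: bad value
```

```bash
python3 -m crank '[{"x":-36.4,"y":-11.2,"z":0,"rx":0,"ry":0,"rz":0,"claw":85},{"x":-36.4,"y":-11.2,"z":0,"rx":0,"ry":0,"rz":0,"claw":85},{"x":-36.4,"y":-11.2,"z":0,"rx":0,"ry":0,"rz":0,"claw":85},{"x":-36.4,"y":-11.2,"z":0,"rx":0,"ry":0,"rz":0,"claw":85},{"x":-36.4,"y":-11.2,"z":0,"rx":0,"ry":0,"rz":0,"claw":85},{"x":-36.4,"y":-11.2,"z":0,"rx":0,"ry":0,"rz":0,"claw":85},{"x":0,"y":0,"z":0,"rx":0,"ry":0,"rz":7.1,"claw":85},{"x":0,"y":0,"z":0,"rx":0,"ry":0,"rz":7.1,"claw":85}]'
```

```text
clock: 0.82
ee_pos: [419.6, 69.0, 246.5]
ee_rot: [0.0, 0.992, -0.128, -0.007]
force: [1.1, -0.1, 1.1]
finger_gap: 85.0
```

```bash
python3 -m crank '[{"x":0,"y":0,"z":12,"rx":0,"ry":0,"rz":7.1,"claw":85},{"x":0,"y":0,"z":12,"rx":0,"ry":0,"rz":7.1,"claw":85},{"x":0,"y":0,"z":12,"rx":0,"ry":0,"rz":7.1,"claw":85},{"x":0,"y":0,"z":12,"rx":0,"ry":0,"rz":7.1,"claw":85},{"x":0,"y":0,"z":12,"rx":0,"ry":0,"rz":7.1,"claw":85},{"x":0,"y":0,"z":12,"rx":0,"ry":0,"rz":7.1,"claw":85},{"x":0,"y":0,"z":12,"rx":0,"ry":0,"rz":7.1,"claw":85},{"x":0,"y":0,"z":12,"rx":0,"ry":0,"rz":7.1,"claw":85}]'; python3 -m crank '[{"x":0,"y":0,"z":0,"rx":0,"ry":0,"rz":7.1,"claw":85},{"x":0,"y":0,"z":0,"rx":0,"ry":0,"rz":7.1,"claw":85},{"x":0,"y":0,"z":0,"rx":0,"ry":0,"rz":7.1,"claw":85},{"x":0,"y":0,"z":0,"rx":0,"ry":0,"rz":0,"claw":85},{"x":0,"y":0,"z":0,"rx":0,"ry":0,"rz":0,"claw":85}]'; python3 - <<'E'
from h import *; from scipy.spatial.transform import Rotation as R
s=telemetry.state(); q=s['ee_rot']; print(s['ee_pos'],R.from_quat([*q[1:],q[0]]).as_matrix().round(4)); m,im=snap("wrist","w1")
E
```

```text
clock: 1.48
ee_pos: [416.9, 70.0, 148.7]
ee_rot: [0.002, 0.808, -0.589, -0.003]
force: [-0.1, -0.2, -0.2]
finger_gap: 85.0
clock: 1.9
ee_pos: [412.8, 69.8, 142.8]
ee_rot: [-0.006, -0.685, 0.729, 0.006]
force: [-0.4, -0.1, 0.4]
finger_gap: 84.9
[412.75865591  69.81046091 142.79999787] [[-6.260e-02 -9.979e-01 -1.750e-02]
 [-9.980e-01  6.260e-02  9.000e-04]
 [ 2.000e-04  1.750e-02 -9.998e-01]]
```

View pics/w1.png

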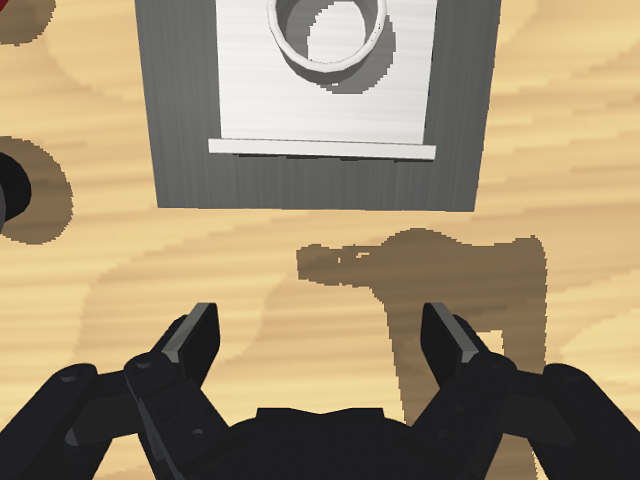

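The upstand runs (208,139)–(436,153), centred ahead of the open jaws at about u=320. I'll descend, then level and true up the yaw.

```bash
python3 -m crank '[{"x":0,"y":0,"z":26,"rx":1,"ry":0,"rz":0.6,"claw":85},{"x":0,"y":0,"z":26,"rx":0,"ry":0,"rz":0,"claw":85},{"x":0,"y":0,"z":26,"rx":0,"ry":0,"rz":0,"claw":85},{"x":0,"y":-10,"z":20,"rx":0,"ry":0,"rz":0,"claw":85},{"x":0,"y":-15,"z":0,"rx":0,"ry":0,"rz":0,"claw":85},{"x":0,"y":0,"z":0,"rx":0,"ry":0,"rz":0,"claw":85}]';  python3 - <<'E'
from h import *; from scipy.spatial.transform import Rotation as R
s=telemetry.state(); q=s['ee_rot']; print(s['ee_pos'],R.from_quat([*q[1:],q[0]]).as_matrix().round(4))
E
```

```text
clock: 2.45
ee_pos: [440.9, 68.4, 44.8]
ee_rot: [0.004, -0.686, 0.727, -0.003]
force: [0.6, -0.1, 0.1]
finger_gap: 85.2
[440.92102457  68.42090873  44.75699672] [[-5.820e-02 -9.983e-01  1.010e-02]
 [-9.983e-01  5.820e-02  0.000e+00]
 [-6.000e-04 -1.010e-02 -9.999e-01]]
```

```bash
python3 -m crank '[{"x":0,"y":0,"z":5,"rx":-0.5,"ry":0,"rz":1.0,"claw":85},{"x":0,"y":-5,"z":0,"rx":0,"ry":0,"rz":0,"claw":85},{"x":0,"y":-5,"z":0,"rx":0,"ry":0,"rz":0,"claw":85},{"x":0,"y":-4,"z":0,"rx":0,"ry":0,"rz":0,"claw":85},{"x":0,"y":0,"z":0,"rx":0,"ry":0,"rz":0,"claw":85}]';  python3 - <<'E'
from h import *; from scipy.spatial.transform import Rotation as R
s=telemetry.state(); q=s['ee_rot']; print(s['ee_pos'],s['force'],R.from_quat([*q[1:],q[0]]).as_matrix().round(4)); m,im=snap("wrist","w2")
E
```

```text
clock: 2.87
ee_pos: [455.8, 67.4, 40.5]
ee_rot: [0.001, -0.681, 0.733, -0.0]
force: [-0.2, 0.6, 0.3]
finger_gap: 85.0
[455.80564986  67.43157959  40.50478569] [-0.19506401  0.5681523   0.31059486] [[-7.350e-02 -9.973e-01  1.500e-03]
 [-9.973e-01  7.350e-02  8.000e-04]
 [-9.000e-04 -1.400e-03 -1.000e+00]]
```

View pics/w2.png

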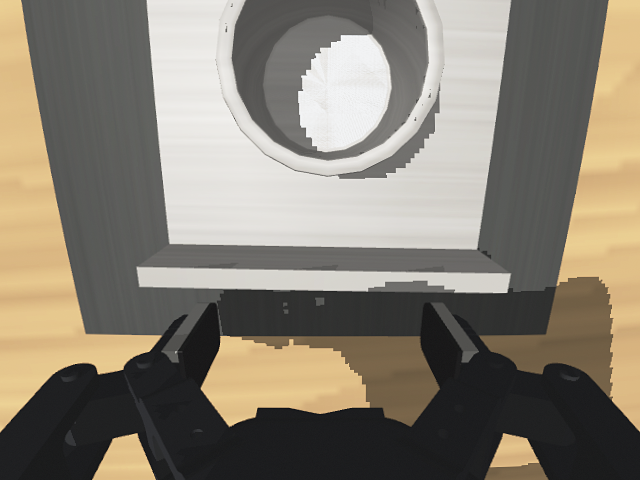

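Fingers stand square behind the upstand (its top edge is at v≈290, fingertips at v≈305). Yaw is -4.2°. Pushing now.

```bash
python3 -m crank '[{"x":0,"y":-5,"z":0,"rx":0,"ry":0,"rz":0,"claw":85},{"x":0,"y":-5,"z":0,"rx":0,"ry":0,"rz":0,"claw":85},{"x":0,"y":-7,"z":0,"rx":0,"ry":0,"rz":0,"claw":85},{"x":0,"y":-7,"z":0,"rx":0,"ry":0,"rz":0,"claw":85},{"x":0,"y":-7,"z":0,"rx":0,"ry":0,"rz":0,"claw":85},{"x":0,"y":-7,"z":0,"rx":0,"ry":0,"rz":0,"claw":85},{"x":0,"y":-5,"z":0,"rx":0,"ry":0,"rz":0,"claw":85},{"x":0,"y":-4,"z":0,"rx":0,"ry":0,"rz":0,"claw":85}]';  python3 - <<'E'
from h import *; from scipy.spatial.transform import Rotation as R
s=telemetry.state(); q=s['ee_rot']; print(s['ee_pos'],s['force'],R.from_quat([*q[1:],q[0]]).as_matrix().round(4))
E
```

```text
clock: 3.58
ee_pos: [493.6, 64.5, 38.6]
ee_rot: [-0.011, -0.681, 0.732, 0.012]
force: [-8.1, -0.0, 4.8]
finger_gap: 85.1
[493.58883322  64.54210393  38.58813966] [-8.11031585 -0.03051439  4.78897345] [[-7.300e-02 -9.968e-01 -3.280e-02]
 [-9.973e-01  7.290e-02  1.600e-03]
 [ 8.000e-04  3.280e-02 -9.995e-01]]
```

```bash
python3 -m crank '[{"x":0,"y":-4,"z":-1,"rx":1,"ry":0,"rz":0,"claw":85},{"x":0,"y":-5,"z":0,"rx":0.5,"ry":0,"rz":0,"claw":85},{"x":0,"y":-5,"z":0,"rx":0.3,"ry":0,"rz":0,"claw":85},{"x":0,"y":-5,"z":0,"rx":0.3,"ry":0,"rz":0,"claw":85},{"x":0,"y":-5,"z":0,"rx":0.3,"ry":0,"rz":0,"claw":85},{"x":0,"y":-4,"z":0,"rx":0.3,"ry":0,"rz":0,"claw":85},{"x":0,"y":0,"z":0,"rx":0,"ry":0,"rz":0,"claw":85}]';  python3 - <<'E'
from h import *; from scipy.spatial.transform import Rotation as R
s=telemetry.state(); q=s['ee_rot']; print(s['ee_pos'],s['force'],R.from_quat([*q[1:],q[0]]).as_matrix().round(4)); snap("side","s1"); snap("scene","sc1")
E
python3 -c "
import cv2,numpy as np
a=cv2.imread('pics/s1.png')[215:335,190:370];b=cv2.imread('pics/sc1.png')[190:340,265:425]
cv2.imwrite('pics/c1.png',np.hstack([cv2.resize(a,(400,480)) if 0 else cv2.resize(a,None,fx=2.2,fy=2.2),cv2.resize(b,(396,264))]))"
```

```text
clock: 4.17
ee_pos: [514.2, 63.1, 36.4]
ee_rot: [-0.005, -0.681, 0.732, 0.004]
force: [0.6, -0.6, -0.5]
finger_gap: 84.8
[514.19184465  63.1225556   36.35033869] [ 0.56678782 -0.5761594  -0.50215689] [[-0.0719 -0.9973 -0.0116]
 [-0.9974  0.072  -0.0012]
 [ 0.0021  0.0115 -0.9999]]
```

View pics/c1.png

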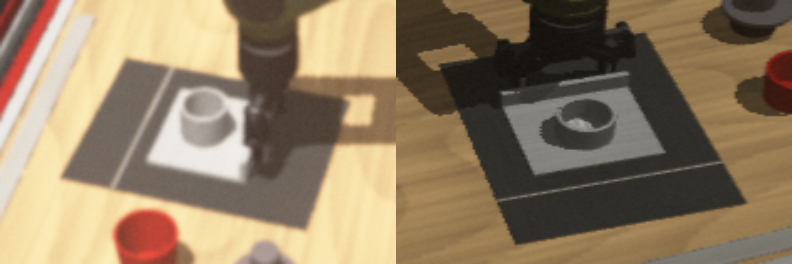

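Outlet moving squarely. The line is still ~28 mm ahead by dead reckoning. I'll raise the arm to measure from above.

```bash
python3 -m crank '[{"x":0,"y":2,"z":-20,"rx":0,"ry":0,"rz":0,"claw":85},{"x":0,"y":0,"z":-35,"rx":0.5,"ry":0,"rz":0,"claw":85},{"x":0,"y":-15,"z":-35,"rx":0,"ry":0,"rz":0,"claw":85},{"x":0,"y":-20,"z":-35,"rx":0,"ry":0,"rz":0,"claw":85},{"x":0,"y":-20,"z":-35,"rx":0,"ry":0,"rz":0,"claw":85},{"x":0,"y":-10,"z":-10,"rx":0,"ry":0,"rz":0,"claw":85},{"x":0,"y":0,"z":0,"rx":0,"ry":0,"rz":0,"claw":85},{"x":0,"y":0,"z":0,"rx":0,"ry":0,"rz":0,"claw":85}]';  python3 - <<'E'
from h import *; import pickle
s=telemetry.state(); print(s['ee_pos']); m,im=snap("wrist","w3"); pickle.dump(m,open("w3.pkl","wb"))
E
```

```text
clock: 4.93
ee_pos: [580.8, 58.4, 212.5]
ee_rot: [0.0, -0.681, 0.732, -0.002]
force: [-0.2, 0.5, -0.4]
finger_gap: 85.1
[580.82071719  58.39035038 212.48683227]
```

View pics/w3.png

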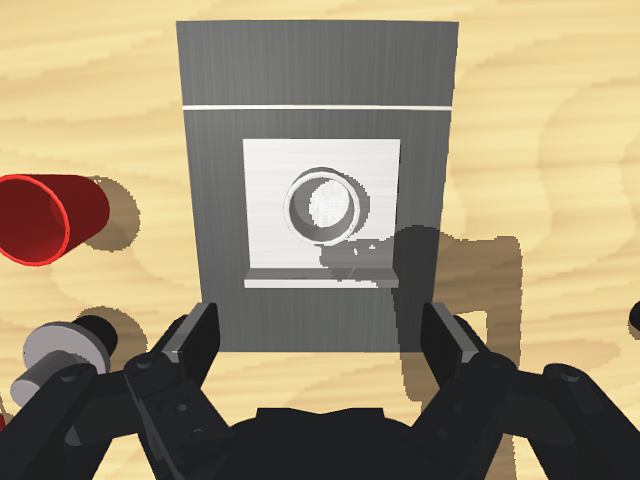

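```bash
cat >> h.py <<'E'
def measure(m,im,u0,u1,lv,ev,w=9):
    """line peak near row lv, base front top edge near row ev, columns u0..u1 -> line direction/x and edge in line frame"""
    g=cv2.cvtColor(im,cv2.COLOR_RGB2GRAY).astype(float); L=[];E=[]
    for u in range(u0,u1):
        c=g[lv-w:lv+w+1,u]; k=np.clip(c-np.median(c)-15,0,None); L.append((u,lv-w+(k*np.arange(len(k))).sum()/k.sum()))
        c=np.abs(np.diff(g[ev-w:ev+w+1,u])); c[c<15]=0
        if c.sum(): E.append((u,ev-w+.5+(c*np.arange(len(c))).sum()/c.sum()))
    def ln(X): # robust straight fit x=a+b*y
        X=X[:,:2]; ok=np.ones(len(X),bool)
        for _ in range(3):
            b,a=np.polyfit(X[ok,1],X[ok,0],1); r=X[:,0]-a-b*X[:,1]; ok=abs(r)<max(.3,2*r[ok].std())
        return a,b,r[ok].std()
    l=ln(onz(m,L,2)); e=ln(onz(m,E,8)); return l,e
E
python3 - <<'E'
from h import *; import pickle
m=pickle.load(open("w3.pkl","rb")); im=cv2.imread("pics/w3.png")[:,:,::-1]
l,e=measure(m,im,250,394,107,139)
print(l,e,np.degrees([l[1],e[1]]))
for y in (-10,60,130): print(y,(l[0]+l[1]*y)-(e[0]+e[1]*y))
ou,r=fit(m,[(243,139),(400,139),(245,288),(398,288),(321,208)],[(65,70,6),(65,-70,6),(-65,70,36),(-65,-70,36),(10,0,55)],2); print(ou,r)
E
```

```text
(np.float64(678.9304920024241), np.float64(0.07425884731151565), np.float64(0.042854068821948796)) (np.float64(651.5266411527404), np.float64(0.07420649822174163), np.float64(0.07986817877417762)) [4.25471854 4.25171916]
-10 27.4033273587861
60 27.406991795070212
130 27.410656231354324
[ 5.90313833e+02  5.57378785e+01 -7.17438965e-02] 2.019806826302073
```

```bash
python3 -m crank '[{"x":0,"y":30,"z":15,"rx":0,"ry":0,"rz":0,"claw":85},{"x":0,"y":30,"z":20,"rx":0,"ry":0,"rz":0,"claw":85},{"x":0,"y":25,"z":25,"rx":0,"ry":0,"rz":0,"claw":85},{"x":0,"y":0,"z":35,"rx":0,"ry":0,"rz":0,"claw":85},{"x":0,"y":0,"z":0,"rx":0,"ry":0,"rz":0,"claw":85}]';  python3 - <<'E'
from h import *; from scipy.spatial.transform import Rotation as R
s=telemetry.state(); q=s['ee_rot']; print(s['ee_pos'],s['force'],R.from_quat([*q[1:],q[0]]).as_matrix().round(4))
E
```

```text
clock: 5.4
ee_pos: [486.6, 64.4, 106.5]
ee_rot: [-0.003, -0.681, 0.732, 0.001]
force: [-1.1, -0.3, -1.2]
finger_gap: 85.0
[486.60758819  64.43491806 106.48190873] [-1.07706994 -0.25257684 -1.23042224] [[-0.0714 -0.9974 -0.005 ]
 [-0.9974  0.0714 -0.0026]
 [ 0.003   0.0048 -1.    ]]
```

```bash
python3 -m crank '[{"x":0,"y":0,"z":25,"rx":0,"ry":0,"rz":0.2,"claw":85},{"x":0,"y":0,"z":25,"rx":0,"ry":0,"rz":0,"claw":85},{"x":0,"y":0,"z":15,"rx":0,"ry":0,"rz":0,"claw":85},{"x":0,"y":-7,"z":0,"rx":0,"ry":0,"rz":0,"claw":85},{"x":0,"y":-7,"z":0,"rx":0,"ry":0,"rz":0,"claw":85},{"x":0,"y":-5,"z":0,"rx":0,"ry":0,"rz":0,"claw":85},{"x":0,"y":0,"z":0,"rx":0,"ry":0,"rz":0,"claw":85}]';  python3 - <<'E'
from h import *; from scipy.spatial.transform import Rotation as R
s=telemetry.state(); q=s['ee_rot']; print(s['ee_pos'],s['force'],R.from_quat([*q[1:],q[0]]).as_matrix().round(4))
E
```

```text
clock: 5.98
ee_pos: [502.5, 63.0, 38.1]
ee_rot: [-0.006, -0.68, 0.733, 0.004]
force: [-0.5, 0.5, 0.5]
finger_gap: 85.1
[502.54424858  62.95784079  38.14105923] [-0.47978587  0.4878197   0.46646416] [[-0.0742 -0.9972 -0.0135]
 [-0.9972  0.0743 -0.0028]
 [ 0.0038  0.0133 -0.9999]]
```

Target TCP x ≈ 541; first to ~535.

```bash
python3 -m crank '[{"x":0,"y":-5,"z":0,"rx":0.6,"ry":0,"rz":0,"claw":85},{"x":0,"y":-5,"z":0,"rx":0.3,"ry":0,"rz":0,"claw":85},{"x":0,"y":-5,"z":0,"rx":0.3,"ry":0,"rz":0,"claw":85},{"x":0,"y":-5,"z":0,"rx":0.3,"ry":0,"rz":0,"claw":85},{"x":0,"y":-5,"z":0,"rx":0.3,"ry":0,"rz":0,"claw":85},{"x":0,"y":-4,"z":0,"rx":0.3,"ry":0,"rz":0,"claw":85},{"x":0,"y":-3,"z":0,"rx":0,"ry":0,"rz":0,"claw":85},{"x":0,"y":0,"z":0,"rx":0,"ry":0,"rz":0,"claw":85}]';  python3 - <<'E'
from h import *; from scipy.spatial.transform import Rotation as R
s=telemetry.state(); q=s['ee_rot']; print(s['ee_pos'],s['force'],R.from_quat([*q[1:],q[0]]).as_matrix().round(4))
E
```

```text
clock: 6.65
ee_pos: [534.9, 60.8, 40.7]
ee_rot: [0.004, -0.68, 0.733, -0.008]
force: [-0.3, -0.1, -1.1]
finger_gap: 85.5
[534.87964972  60.79590867  40.65004418] [-0.31014994 -0.06304898 -1.05922203] [[-0.0744 -0.9971  0.0165]
 [-0.9972  0.0743 -0.0052]
 [ 0.0039 -0.0168 -0.9999]]
```

```bash
python3 -m crank '[{"x":0,"y":3,"z":-20,"rx":0,"ry":0,"rz":0,"claw":85},{"x":0,"y":0,"z":-35,"rx":-0.5,"ry":0,"rz":0,"claw":85},{"x":0,"y":-15,"z":-35,"rx":0,"ry":0,"rz":0,"claw":85},{"x":0,"y":-20,"z":-35,"rx":0,"ry":0,"rz":0,"claw":85},{"x":0,"y":-15,"z":-35,"rx":0,"ry":0,"rz":0,"claw":85},{"x":0,"y":0,"z":-10,"rx":0,"ry":0,"rz":0,"claw":85},{"x":0,"y":0,"z":0,"rx":0,"ry":0,"rz":0,"claw":85},{"x":0,"y":0,"z":0,"rx":0,"ry":0,"rz":0,"claw":85}]';  python3 - <<'E'
from h import *; import pickle
s=telemetry.state(); print(s['ee_pos']); m,im=snap("wrist","w4"); pickle.dump(m,open("w4.pkl","wb"))
# predicted rows
P=proj(m,[(680+.0743*60-.07*0,60,2),(673,60,8)]); print(P)
lv,ev=P[:,1].round().astype(int)
g=cv2.cvtColor(im,cv2.COLOR_RGB2GRAY); print(lv,ev, g[lv-15:ev+20,320])
E
```

```text
clock: 7.32
ee_pos: [585.5, 57.5, 220.3]
ee_rot: [0.006, -0.68, 0.733, -0.01]
force: [-0.3, -0.0, 0.1]
finger_gap: 84.7
[585.50708994  57.51620674 220.25288825]
[[307.9533103  116.54737979]
 [308.79780072 129.15745666]]
117 129 [111 111 110 111 110 110 110 110 110 111 110 110 109 102 201 244 242 228
 150 103 107 106  98 223 243 240 239 238 238 238 238 238 237 237 238 237
 236 238 239 240 239 238 238 239 239 238 237]
```

```bash
python3 - <<'E'
from h import *; import pickle
m=pickle.load(open("w4.pkl","rb")); im=cv2.imread("pics/w4.png")[:,:,::-1]
g=cv2.cvtColor(im,cv2.COLOR_RGB2GRAY)
for u in (250,285,355,390): print(u,g[110:132,u])
l,_=measure(m,im,250,392,117,125,5)
_,e=measure(m,im,250,392,117,125,2)
print(l,e)
for y in (-10,60,130): print(y,(l[0]+l[1]*y)-(e[0]+e[1]*y))
E
```

```text
250 [125 125 125 125 123 119 170 252 247 246 187 116 122 122 116 202 248 244
 243 243 243 243]
285 [116 116 115 115 114 108 198 247 245 236 163 108 113 111 105 222 245 243
 242 241 241 241]
355 [102 103 102 102 101  95 183 243 240 228 150  96 101 100  92 208 240 236
 235 234 233 234]
390 [ 99 100 100 100  99  95 139 242 236 232 159  94  99  98  93 172 236 231
 229 227 228 229]
 ** On entry to DLASCL parameter number  4 had an illegal value
 ** On entry to DLASCL parameter number  4 had an illegal value
 ** On entry to DLASCL parameter number  4 had an illegal value
 ** On entry to DLASCL parameter number  4 had an illegal value
 ** On entry to DLASCL parameter number  5 had an illegal value
 ** On entry to DLASCL parameter number  4 had an illegal valueh.py:30: RuntimeWarning: invalid value encountered in scalar divide
  c=g[lv-w:lv+w+1,u]; k=np.clip(c-np.median(c)-15,0,None); L.append((u,lv-w+(k*np.arange(len(k))).sum()/k.sum()))
Traceback (most recent call last):
  File "h.py", line 38, in measure
    l=ln(onz(m,L,2)); e=ln(onz(m,E,8)); return l,e
  File "h.py", line 36, in ln
    b,a=np.polyfit(X[ok,1],X[ok,0],1); r=X[:,0]-a-b*X[:,1]; ok=abs(r)<max(.3,2*r[ok].std())
        ~~~~~~~~~~^^^^^^^^^^^^^^^^^^^
numpy.linalg.LinAlgError: SVD did not converge in Linear Least Squares
```

```bash
cat >> h.py <<'E'
def gaprows(m,cols,lrows,erows):
    L=onz(m,np.c_[cols,lrows],2); E=onz(m,np.c_[cols,erows],8)
    bl,al=np.polyfit(L[:,1],L[:,0],1); be,ae=np.polyfit(E[:,1],E[:,0],1)
    print("line",al,bl,"edge",ae,be)
    for y in (-10,60,130): print(y,round(al+bl*y-ae-be*y,2))
E
python3 - <<'E'
from h import *; import pickle
gaprows(pickle.load(open("w4.pkl","rb")),[250,285,355,390],[118.06,117.85,117.9,118.07],[124.83,124.65,124.67,124.95])
E
```

```text
line 678.8528942940403 0.07468950954249297 edge 672.4434178646269 0.07527440930302043
-10 6.42
60 6.37
130 6.33
```

```bash
python3 -m crank '[{"x":0,"y":25,"z":15,"rx":-0.5,"ry":0,"rz":0,"claw":85},{"x":0,"y":20,"z":20,"rx":0,"ry":0,"rz":0,"claw":85},{"x":0,"y":15,"z":25,"rx":0,"ry":0,"rz":0,"claw":85},{"x":0,"y":0,"z":35,"rx":0,"ry":0,"rz":0,"claw":85},{"x":0,"y":0,"z":0,"rx":0,"ry":0,"rz":0,"claw":85}]'
```

```text
clock: 7.78
ee_pos: [519.1, 61.6, 112.8]
ee_rot: [-0.0, -0.68, 0.733, -0.003]
force: [-1.7, 0.4, -0.7]
finger_gap: 85.0
```

```bash
python3 -m crank '[{"x":0,"y":2,"z":25,"rx":0,"ry":0,"rz":0,"claw":85},{"x":0,"y":2,"z":25,"rx":0,"ry":0,"rz":0,"claw":85},{"x":0,"y":0,"z":21,"rx":0,"ry":0,"rz":0,"claw":85},{"x":0,"y":-4,"z":0,"rx":0,"ry":0,"rz":0,"claw":85},{"x":0,"y":-5,"z":0,"rx":0,"ry":0,"rz":0,"claw":85},{"x":0,"y":-4,"z":0,"rx":0,"ry":0,"rz":0,"claw":85},{"x":0,"y":0,"z":0,"rx":0,"ry":0,"rz":0,"claw":85}]';  python3 - <<'E'
from h import *; from scipy.spatial.transform import Rotation as R
s=telemetry.state(); q=s['ee_rot']; print(s['ee_pos'],s['force'],R.from_quat([*q[1:],q[0]]).as_matrix().round(4))
E
```

```text
clock: 8.37
ee_pos: [525.0, 60.6, 37.5]
ee_rot: [-0.004, -0.681, 0.733, -0.0]
force: [-0.1, 0.9, 0.2]
finger_gap: 84.7
[524.99171445  60.60812546  37.48588348] [-0.05847534  0.90819456  0.2223229 ] [[-0.0736 -0.9973 -0.005 ]
 [-0.9973  0.0736 -0.0055]
 [ 0.0059  0.0046 -1.    ]]
```

```bash
python3 -m crank '[{"x":0,"y":-4,"z":-0.5,"rx":0.2,"ry":0,"rz":0,"claw":85},{"x":0,"y":-4,"z":-0.5,"rx":0.2,"ry":0,"rz":0,"claw":85},{"x":0,"y":-3,"z":0,"rx":0.2,"ry":0,"rz":0,"claw":85},{"x":0,"y":-3,"z":0,"rx":0,"ry":0,"rz":0,"claw":85},{"x":0,"y":-2,"z":0,"rx":0,"ry":0,"rz":0,"claw":85},{"x":0,"y":0,"z":0,"rx":0,"ry":0,"rz":0,"claw":85}]';  python3 - <<'E'
from h import *; from scipy.spatial.transform import Rotation as R
s=telemetry.state(); q=s['ee_rot']; print(s['ee_pos'],s['force'],R.from_quat([*q[1:],q[0]]).as_matrix().round(4))
E
```

```text
clock: 8.87
ee_pos: [542.5, 59.6, 42.0]
ee_rot: [-0.001, -0.681, 0.733, -0.004]
force: [-1.9, -0.0, -0.6]
finger_gap: 84.8
[542.47588176  59.56189815  41.9804208 ] [-1.91216987 -0.03808607 -0.58635174] [[-0.0736 -0.9973  0.0042]
 [-0.9973  0.0736 -0.006 ]
 [ 0.0057 -0.0046 -1.    ]]
```

```bash
python3 -m crank '[{"x":0,"y":3,"z":-20,"rx":0,"ry":0,"rz":0,"claw":85},{"x":0,"y":0,"z":-35,"rx":0,"ry":0,"rz":0,"claw":85},{"x":0,"y":-15,"z":-35,"rx":0,"ry":0,"rz":0,"claw":85},{"x":0,"y":-20,"z":-35,"rx":0,"ry":0,"rz":0,"claw":85},{"x":0,"y":-15,"z":-35,"rx":0,"ry":0,"rz":0,"claw":85},{"x":0,"y":0,"z":-10,"rx":0,"ry":0,"rz":0,"claw":85},{"x":0,"y":0,"z":0,"rx":0,"ry":0,"rz":0,"claw":85},{"x":0,"y":0,"z":0,"rx":0,"ry":0,"rz":0,"claw":85}]';  python3 - <<'E'
from h import *; import pickle
s=telemetry.state(); print(s['ee_pos']); m,im=snap("wrist","w5"); pickle.dump(m,open("w5.pkl","wb"))
P=proj(m,[(683.3,60,2)])[0]; v=int(P[1]); print(P)
g=cv2.cvtColor(im,cv2.COLOR_RGB2GRAY)
for u in (215,235,250,285,355,390,420): print(u,v-10,g[v-10:v+12,u])
cv2.imwrite("pics/w5c.png",cv2.resize(im[:360,150:480,::-1],None,fx=1.6,fy=1.6,interpolation=cv2.INTER_CUBIC))
E
```

```text
clock: 9.53
ee_pos: [594.1, 56.6, 221.9]
ee_rot: [0.005, -0.681, 0.733, -0.009]
force: [1.0, 1.8, -0.1]
finger_gap: 85.1
[594.14613119  56.63601835 221.8839041 ]
[307.64336043 127.05242433]
215 117 [121 121 120 120 120 120 119 117 128 245 248 248 236 109 118 118 118 119
 119 119 120 119]
235 117 [123 123 123 124 124 124 123 119 167 246 248 247 223 113 121 123 122 122
 122 123 122 123]
250 117 [124 123 124 124 124 124 123 118 181 242 244 243 243 243 243 243 243 242
 241 241 242 242]
285 117 [116 116 116 116 117 115 114 109 194 241 243 242 242 241 241 241 241 240
 239 239 240 240]
355 117 [105 104 103 103 103 103 103  97 148 225 238 236 235 233 234 236 235 235
 234 235 235 234]
390 117 [100 100 101 100 101 100 100  96 129 207 234 230 229 228 229 230 231 231
 231 232 231 230]
420 117 [ 98  99  98  98  97  97  98  97 104 186 237 234 229  88  97  99  99  99
  99  99  99  99]
```

View pics/w5c.png

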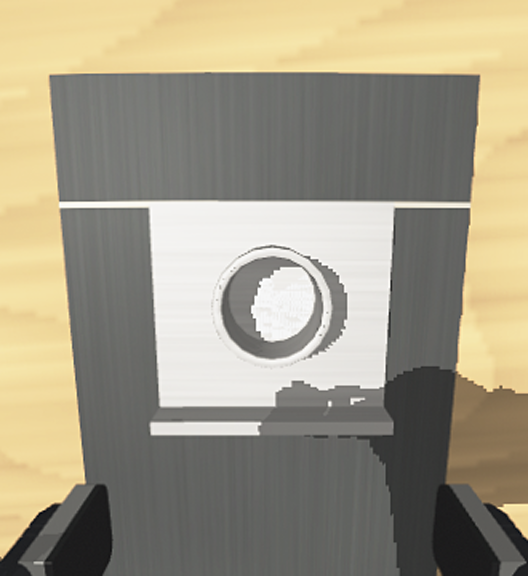

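Front edge's white merges with the line along its whole width (rows 125–129), so the edge lies on the 3 mm line. Neck rim centre ≈ (320,192) in the full image. Next, the plug.

```bash
python3 -m crank '[{"x":38,"y":13.5,"z":0,"rx":0,"ry":0,"rz":0,"claw":85},{"x":38,"y":13.5,"z":0,"rx":0,"ry":0,"rz":0,"claw":85},{"x":38,"y":13.5,"z":0,"rx":0,"ry":0,"rz":0,"claw":85},{"x":38,"y":13.5,"z":0,"rx":0,"ry":0,"rz":0,"claw":85},{"x":38,"y":13.5,"z":0,"rx":0,"ry":0,"rz":0,"claw":85},{"x":38,"y":13.5,"z":0,"rx":0,"ry":0,"rz":0,"claw":85},{"x":38,"y":13.5,"z":0,"rx":0,"ry":0,"rz":0,"claw":85},{"x":38,"y":13.5,"z":0,"rx":0,"ry":0,"rz":0,"claw":85}]'; python3 -m crank '[{"x":25,"y":8,"z":0,"rx":0,"ry":0,"rz":0,"claw":85},{"x":15,"y":5,"z":0,"rx":0,"ry":0,"rz":0,"claw":85},{"x":0,"y":0,"z":0,"rx":0,"ry":0,"rz":0,"claw":85},{"x":0,"y":0,"z":0,"rx":0,"ry":0,"rz":0,"claw":85}]'; python3 - <<'E'
from h import *; import pickle
from scipy.spatial.transform import Rotation as R
s=telemetry.state(); q=s['ee_rot']; print(s['ee_pos'],R.from_quat([*q[1:],q[0]]).as_matrix().round(4))
m,im=snap("wrist","w6"); pickle.dump(m,open("w6.pkl","wb"))
hsv=cv2.cvtColor(im,cv2.COLOR_RGB2HSV); k=cv2.inRange(hsv,(3,180,90),(18,255,255))
n,lab,st,ce=cv2.connectedComponentsWithStats(k); i=1+st[1:,4].argmax(); print(st[i],ce[i])
# rim
m5=pickle.load(open("w5.pkl","rb"))
print("rim by centre",onz(m5,[(320,191.9)],57), "base sides at row 200:")
E
```

```text
clock: 10.25
ee_pos: [452.7, -238.1, 200.7]
ee_rot: [-0.0, -0.687, 0.727, 0.003]
force: [-0.1, -0.3, -0.6]
finger_gap: 85.6
clock: 10.58
ee_pos: [427.7, -281.6, 189.9]
ee_rot: [-0.002, -0.683, 0.731, 0.01]
force: [0.6, 0.7, -0.3]
finger_gap: 84.9
[ 427.66294821 -281.56151893  189.87507075] [[-0.0678 -0.9976 -0.0168]
 [-0.9976  0.0676  0.0115]
 [-0.0103  0.0176 -0.9998]]
[ 295  164   82   83 5236] [335.13750955 204.25553858]
rim by centre [[629.34482419  52.77445659  57.        ]] base sides at row 200:
```

View pics/w6.png

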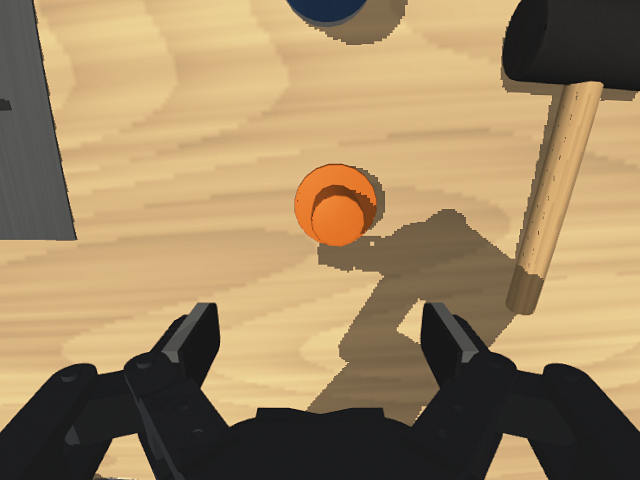

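Plug top circle centre ≈ (338,220), shoulder disc centre ≈ (336,205).

```bash
python3 - <<'E'
from h import *; import pickle
m=pickle.load(open("w6.pkl","rb")); p=onz(m,[(338,220)],98)[0]; print(p,onz(m,[(336,205)],52))
s=telemetry.state(); from scipy.spatial.transform import Rotation as R
q=s['ee_rot']; M=R.from_quat([*q[1:],q[0]]).as_matrix(); print("tool-frame target",M.T@(np.array([p[0],p[1],88])-s['ee_pos']), "tilt", M.T@[0,0,-1])
# side-check of tcp column: where the TCP axis projects
print(proj(m,[s['ee_pos']+M[:,2]*6, s['ee_pos']+M[:,2]*25]))
E
```

```text
[ 451.09071359 -293.65721238   98.        ] [[ 451.04896203 -293.97148998   52.        ]]
tool-frame target [ 12.0728346  -26.07254864 100.99926121] tilt [ 0.01048128 -0.01835116  0.99977666]
[[317.93106092 329.76788668]
 [318.15348653 307.94424684]]
```

```bash
python3 -m crank '[{"x":6,"y":-13,"z":0,"rx":0.6,"ry":0.6,"rz":0.3,"claw":85},{"x":5,"y":-13,"z":0,"rx":0.4,"ry":0,"rz":0,"claw":85},{"x":0,"y":0,"z":20,"rx":0,"ry":0,"rz":0,"claw":85},{"x":0,"y":0,"z":10,"rx":0,"ry":0,"rz":0,"claw":85},{"x":0,"y":0,"z":0,"rx":0,"ry":0,"rz":0,"claw":85},{"x":0,"y":0,"z":0,"rx":0,"ry":0,"rz":0,"claw":85}]'; cat >> h.py <<'E'
def to(x,y,z,yaw=-4.25):
    from scipy.spatial.transform import Rotation as R
    s=telemetry.state(); q=s['ee_rot']; M=R.from_quat([*q[1:],q[0]]); c,n=np.cos(np.radians(yaw)),np.sin(np.radians(yaw))
    T=np.array([[n,-c,0],[-c,-n,0],[0,0,-1.]]); T=R.from_matrix(T)
    print("pos",s['ee_pos'].round(1),"F",s['force'].round(1),"gap",round(float(s['finger_gap']),1),"t",s['clock'])
    print("shift",(M.inv().apply(np.array([x,y,z])-s['ee_pos'])).round(1),"turn",np.degrees((M.inv()*T).as_rotvec()).round(2))
E
python3 - <<'E'
from h import *
to(451.1,-293.8,88)
E
```

```text
clock: 11.13
ee_pos: [454.4, -286.0, 153.2]
ee_rot: [0.0, -0.684, 0.729, 0.004]
force: [-0.4, -0.1, 0.2]
finger_gap: 85.1
pos [ 454.4 -286.   153.2] F [-0.4 -0.1  0.2] gap 85.1 t 11.1333
shift [ 8.4  2.5 65.2] turn [0.3  0.29 0.6 ]
```

```bash
python3 -m crank '[{"x":8,"y":2,"z":5,"rx":0.3,"ry":0.3,"rz":0.4,"claw":85},{"x":0,"y":0,"z":5,"rx":0,"ry":0,"rz":0,"claw":85},{"x":0,"y":0,"z":5,"rx":0,"ry":0,"rz":0,"claw":85},{"x":0,"y":0,"z":0,"rx":0,"ry":0,"rz":0,"claw":85}]'; python3 - <<'E'
from h import *
to(451.1,-293.8,88)
E
```

```text
clock: 11.47
ee_pos: [452.1, -293.4, 138.0]
ee_rot: [0.0, -0.682, 0.731, -0.001]
force: [-0.3, 0.6, -0.1]
finger_gap: 85.1
pos [ 452.1 -293.4  138. ] F [-0.3  0.6 -0.1] gap 85.1 t 11.4667
shift [ 0.3  1.1 50. ] turn [-0.1  -0.09  0.27]
```

```bash
python3 -m crank '[{"x":0,"y":1,"z":12,"rx":0,"ry":0,"rz":0,"claw":85},{"x":0,"y":0,"z":12,"rx":0,"ry":0,"rz":0,"claw":85},{"x":0,"y":0,"z":12,"rx":0,"ry":0,"rz":0,"claw":85},{"x":0,"y":0,"z":9,"rx":0,"ry":0,"rz":0,"claw":85},{"x":0,"y":0,"z":3,"rx":0,"ry":0,"rz":0,"claw":85},{"x":0,"y":0,"z":0,"rx":0,"ry":0,"rz":0,"claw":85}]'; python3 - <<'E'
from h import *
to(451.1,-293.8,88)
E
```

```text
clock: 11.97
ee_pos: [450.5, -293.6, 84.5]
ee_rot: [0.0, -0.682, 0.732, -0.001]
force: [-0.0, 1.1, 0.4]
finger_gap: 85.0
pos [ 450.5 -293.6   84.5] F [-0.   1.1  0.4] gap 85.0 t 11.9667
shift [ 0.2 -0.6 -3.5] turn [-0.08 -0.07  0.21]
```

```bash
python3 -m crank '[{"x":0,"y":-0.6,"z":-4,"rx":0,"ry":0,"rz":0,"claw":60},{"x":0,"y":0,"z":0,"rx":0,"ry":0,"rz":0,"claw":45},{"x":0,"y":0,"z":0,"rx":0,"ry":0,"rz":0,"claw":30},{"x":0,"y":0,"z":0,"rx":0,"ry":0,"rz":0,"claw":20},{"x":0,"y":0,"z":0,"rx":0,"ry":0,"rz":0,"claw":20},{"x":0,"y":0,"z":0,"rx":0,"ry":0,"rz":0,"claw":20},{"x":0,"y":0,"z":0,"rx":0,"ry":0,"rz":0,"claw":20},{"x":0,"y":0,"z":0,"rx":0,"ry":0,"rz":0,"claw":20}]'; python3 - <<'E'
from h import *
to(451.1,-293.8,88)
E
```

```text
clock: 12.63
ee_pos: [451.8, -294.0, 89.9]
ee_rot: [0.0, -0.682, 0.732, -0.002]
force: [-0.0, 0.3, -1.9]
finger_gap: 32.5
pos [ 451.8 -294.    89.9] F [-0.   0.3 -1.9] gap 32.5 t 12.6333
shift [-0.1  0.7  1.9] turn [-0.16 -0.12  0.22]
```

```bash
python3 -m crank '[{"x":0,"y":0,"z":-10,"rx":0,"ry":0,"rz":0,"claw":20},{"x":0,"y":0,"z":-30,"rx":0,"ry":0,"rz":0,"claw":20},{"x":0,"y":0,"z":-30,"rx":0,"ry":0,"rz":0,"claw":20},{"x":0,"y":0,"z":-30,"rx":0,"ry":0,"rz":0,"claw":20},{"x":0,"y":0,"z":-15,"rx":0,"ry":0,"rz":0,"claw":20},{"x":0,"y":0,"z":0,"rx":0,"ry":0,"rz":0,"claw":20}]'; python3 - <<'E'
from h import *
to(628.8,52.9,200)
E
```

```text
clock: 13.13
ee_pos: [449.3, -292.0, 208.8]
ee_rot: [-0.0, -0.682, 0.732, 0.002]
force: [0.1, -0.7, -1.9]
finger_gap: 32.6
pos [ 449.3 -292.   208.8] F [ 0.1 -0.7 -1.9] gap 32.6 t 13.1333
shift [-356.7 -154.8    9.1] turn [0.22 0.14 0.22]
```

```bash
python3 -m crank '[{"x":-15,"y":-7,"z":0,"rx":0,"ry":0,"rz":0,"claw":20},{"x":-28,"y":-12,"z":0,"rx":0,"ry":0,"rz":0,"claw":20},{"x":-33,"y":-14,"z":0,"rx":0,"ry":0,"rz":0,"claw":20},{"x":-33,"y":-14,"z":0,"rx":0,"ry":0,"rz":0,"claw":20},{"x":-33,"y":-14,"z":0,"rx":0,"ry":0,"rz":0,"claw":20},{"x":-33,"y":-14,"z":0,"rx":0,"ry":0,"rz":0,"claw":20},{"x":-33,"y":-14,"z":0,"rx":0,"ry":0,"rz":0,"claw":20},{"x":-33,"y":-14,"z":0,"rx":0,"ry":0,"rz":0,"claw":20}]'; python3 - <<'E'
from h import *
to(628.8,52.9,200)
E
```

```text
clock: 13.8
ee_pos: [570.2, -56.0, 206.1]
ee_rot: [-0.003, -0.677, 0.736, 0.001]
force: [0.6, -0.3, -0.8]
finger_gap: 32.2
pos [570.2 -56.  206.1] F [ 0.6 -0.3 -0.8] gap 32.2 t 13.8
shift [-113.4  -49.3    5.6] turn [ 0.31 -0.11 -0.55]
```

```bash
python3 -m crank '[{"x":-30,"y":-13,"z":0,"rx":0,"ry":0,"rz":-0.5,"claw":20},{"x":-30,"y":-13,"z":0,"rx":0,"ry":0,"rz":0,"claw":20},{"x":-23,"y":-10,"z":0,"rx":0,"ry":0,"rz":0,"claw":20},{"x":-10,"y":-5,"z":0,"rx":0,"ry":0,"rz":0,"claw":20},{"x":0,"y":0,"z":0,"rx":0,"ry":0,"rz":0,"claw":20},{"x":0,"y":0,"z":0,"rx":0,"ry":0,"rz":0,"claw":20}]'; python3 - <<'E'
from h import *
to(628.8,52.9,165)
E
```

```text
clock: 14.3
ee_pos: [618.4, 45.3, 198.5]
ee_rot: [-0.005, -0.684, 0.73, 0.005]
force: [0.4, 0.4, -1.6]
finger_gap: 32.4
pos [618.4  45.3 198.5] F [ 0.4  0.4 -1.6] gap 32.4 t 14.3
shift [ -8.3 -10.3  33.3] turn [ 0.85 -0.07  0.5 ]
```

```bash
python3 -m crank '[{"x":-6,"y":-7,"z":8,"rx":0.5,"ry":0,"rz":0.4,"claw":20},{"x":-2,"y":-3,"z":8,"rx":0.3,"ry":0,"rz":0,"claw":20},{"x":0,"y":0,"z":8,"rx":0,"ry":0,"rz":0,"claw":20},{"x":0,"y":0,"z":5,"rx":0,"ry":0,"rz":0,"claw":20},{"x":0,"y":0,"z":0,"rx":0,"ry":0,"rz":0,"claw":20}]'; python3 - <<'E'
from h import *
to(628.8,52.9,165)
m,im=snap("wrist","w7")
snap("side","s7");snap("scene","sc7")
a=cv2.imread('pics/s7.png')[140:320,190:370];b=cv2.imread('pics/sc7.png')[160:330,265:425]
cv2.imwrite('pics/c7.png',np.hstack([cv2.resize(im[:,:,::-1],(480,360)),np.vstack([cv2.resize(x,(240,180)) for x in (a,b)])]))
E
```

```text
clock: 14.72
ee_pos: [627.6, 48.5, 164.5]
ee_rot: [-0.002, -0.679, 0.734, 0.0]
force: [-0.1, 0.4, -1.4]
finger_gap: 32.5
pos [627.6  48.5 164.5] F [-0.1  0.4 -1.4] gap 32.5 t 14.7167
shift [-4.5 -0.8 -0.5] turn [ 0.15 -0.16 -0.26]
```

View pics/c7.png

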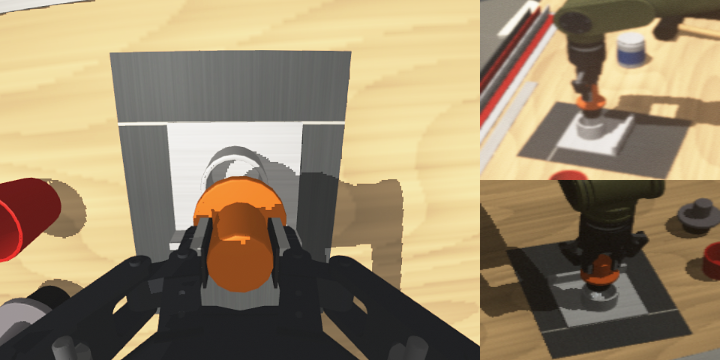

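The plug hangs upright just right of the neck centre (disc centre u≈240, rim u≈236 in the reduced image), matching the 4.5 mm offset computed.

```bash
python3 -m crank '[{"x":-4.5,"y":-1,"z":0,"rx":0,"ry":0,"rz":0,"claw":20},{"x":0,"y":0,"z":0,"rx":0,"ry":0,"rz":0,"claw":20},{"x":0,"y":0,"z":3,"rx":0,"ry":0,"rz":0,"claw":20},{"x":0,"y":0,"z":0,"rx":0,"ry":0,"rz":0,"claw":20}]'; python3 - <<'E'
from h import *
to(628.8,52.9,140)
E
```

```text
clock: 15.2
ee_pos: [631.2, 53.4, 165.6]
ee_rot: [0.001, -0.679, 0.734, -0.002]
force: [-0.0, -0.2, -1.6]
finger_gap: 32.7
pos [631.2  53.4 165.6] F [-0.  -0.2 -1.6] gap 32.7 t 15.2
shift [ 0.6  2.4 25.6] turn [-0.24 -0.12 -0.26]
```

```bash
python3 -m crank '[{"x":0.5,"y":1.5,"z":4,"rx":0,"ry":0,"rz":0,"claw":20},{"x":0,"y":0,"z":4,"rx":0,"ry":0,"rz":0,"claw":20},{"x":0,"y":0,"z":0,"rx":0,"ry":0,"rz":0,"claw":20},{"x":0,"y":0,"z":0,"rx":0,"ry":0,"rz":0,"claw":20}]'; python3 - <<'E'
from h import *
to(628.8,52.9,140)
m,im=snap("wrist","w8")
T=telemetry.state()['ee_pos']
# predicted outlines: rim outer circle (model) and plug disc under TCP
a=np.linspace(0,2*np.pi,60)
f=lambda c,r,z:proj(m,np.c_[c[0]+r*np.cos(a),c[1]+r*np.sin(a),0*a+z]).astype(np.int32)
o=im[:,:,::-1].copy()
cv2.polylines(o,[f((628.8,52.9),31,57)],1,(0,255,0));cv2.polylines(o,[f(T[:2],31,T[2]-89.9+52)],1,(255,0,0));cv2.polylines(o,[f(T[:2],17,T[2]-89.9+98)],1,(255,0,0))
cv2.imwrite("pics/w8c.png",cv2.resize(o[100:420,180:460],None,fx=1.8,fy=1.8,interpolation=cv2.INTER_CUBIC))
E
```

```text
clock: 15.53
ee_pos: [629.7, 53.2, 157.2]
ee_rot: [0.001, -0.679, 0.734, -0.003]
force: [-0.9, -1.2, -1.4]
finger_gap: 32.6
pos [629.7  53.2 157.2] F [-0.9 -1.2 -1.4] gap 32.6 t 15.5333
shift [ 0.3  0.9 17.2] turn [-0.28 -0.12 -0.24]
```

View pics/w8c.png

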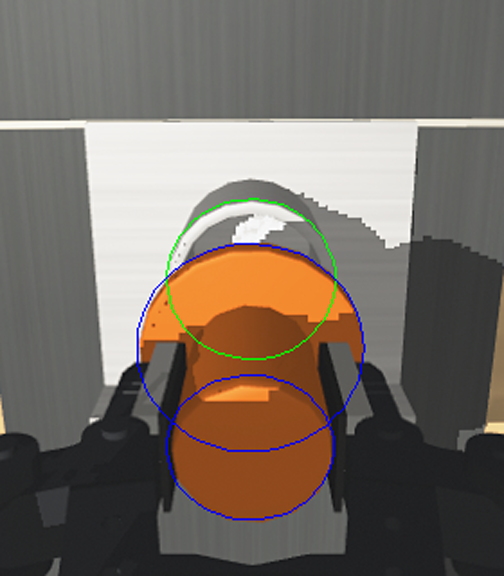

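Predicted outlines overlay the disc, the grip and the neck rim within ~1 mm. Lowering.

```bash
python3 -m crank '[{"x":0.3,"y":0.8,"z":5,"rx":0,"ry":0,"rz":0,"claw":20},{"x":0,"y":0,"z":5,"rx":0,"ry":0,"rz":0,"claw":20},{"x":0,"y":0,"z":5,"rx":0,"ry":0,"rz":0,"claw":20},{"x":0,"y":0,"z":3,"rx":0,"ry":0,"rz":0,"claw":20},{"x":0,"y":0,"z":0,"rx":0,"ry":0,"rz":0,"claw":20}]'; python3 - <<'E'
from h import *
to(628.8,52.9,105)
E
```

```text
clock: 16.0
ee_pos: [628.6, 52.8, 137.1]
ee_rot: [0.001, -0.679, 0.734, -0.002]
force: [0.1, -0.6, -1.7]
finger_gap: 32.4
pos [628.6  52.8 137.1] F [ 0.1 -0.6 -1.7] gap 32.4 t 16.0
shift [-0.2 -0.  32.1] turn [-0.26 -0.13 -0.24]
```

```bash
python3 -m crank '[{"x":0,"y":0,"z":4,"rx":0,"ry":0,"rz":0,"claw":20},{"x":0,"y":0,"z":4,"rx":0,"ry":0,"rz":0,"claw":20},{"x":0,"y":0,"z":4,"rx":0,"ry":0,"rz":0,"claw":20},{"x":0,"y":-0.3,"z":4,"rx":0,"ry":0,"rz":0,"claw":20},{"x":0,"y":-0.3,"z":4,"rx":0,"ry":0,"rz":0,"claw":20},{"x":0,"y":0,"z":0,"rx":0,"ry":0,"rz":0,"claw":20}]'; python3 - <<'E'
from h import *
to(628.8,52.9,105)
E
```

```text
clock: 16.5
ee_pos: [629.2, 52.7, 114.5]
ee_rot: [0.0, -0.679, 0.734, -0.002]
force: [-0.3, 0.2, -1.7]
finger_gap: 32.4
pos [629.2  52.7 114.5] F [-0.3  0.2 -1.7] gap 32.4 t 16.5
shift [-0.2  0.5  9.5] turn [-0.22 -0.13 -0.24]
```

```bash
python3 -m crank '[{"x":0,"y":0,"z":2,"rx":0,"ry":0,"rz":0,"claw":20},{"x":0,"y":0,"z":2,"rx":0,"ry":0,"rz":0,"claw":20},{"x":0,"y":0,"z":1.5,"rx":0,"ry":0,"rz":0,"claw":20},{"x":0,"y":0,"z":0,"rx":0,"ry":0,"rz":0,"claw":20}]'; python3 - <<'E'
from h import *
to(628.8,52.9,105)
E
```

```text
clock: 16.83
ee_pos: [629.4, 52.6, 108.3]
ee_rot: [0.0, -0.679, 0.734, -0.002]
force: [0.4, -0.3, -1.4]
finger_gap: 32.3
pos [629.4  52.6 108.3] F [ 0.4 -0.3 -1.4] gap 32.3 t 16.8333
shift [-0.2  0.6  3.3] turn [-0.22 -0.13 -0.25]
```

```bash
python3 -m crank '[{"x":0,"y":0,"z":1.2,"rx":0,"ry":0,"rz":0,"claw":20},{"x":0,"y":0,"z":1,"rx":0,"ry":0,"rz":0,"claw":20},{"x":0,"y":0,"z":0,"rx":0,"ry":0,"rz":0,"claw":20}]';python3 -m crank '[{"x":0,"y":0,"z":0.8,"rx":0,"ry":0,"rz":0,"claw":20},{"x":0,"y":0,"z":0.8,"rx":0,"ry":0,"rz":0,"claw":20}]'
```

```text
clock: 17.08
ee_pos: [629.7, 52.6, 106.3]
ee_rot: [0.001, -0.679, 0.734, -0.002]
force: [-0.4, 0.3, -1.7]
finger_gap: 32.6
clock: 17.25
ee_pos: [629.9, 52.7, 105.0]
ee_rot: [0.001, -0.679, 0.734, -0.003]
force: [-0.3, 0.2, -0.9]
finger_gap: 32.5
```

```bash
python3 -m crank '[{"x":0,"y":0.5,"z":0.8,"rx":0,"ry":0,"rz":0,"claw":20},{"x":0,"y":0,"z":0,"rx":0,"ry":0,"rz":0,"claw":20}]'; python3 -m crank '[{"x":0,"y":0,"z":1,"rx":0,"ry":0,"rz":0,"claw":20},{"x":0,"y":0,"z":0,"rx":0,"ry":0,"rz":0,"claw":20}]'
```

```text
clock: 17.42
ee_pos: [629.8, 52.7, 104.6]
ee_rot: [0.001, -0.679, 0.734, -0.003]
force: [0.0, 0.0, -1.9]
finger_gap: 32.7
clock: 17.58
ee_pos: [630.2, 52.7, 104.7]
ee_rot: [0.002, -0.679, 0.734, -0.003]
force: [0.1, 0.3, -2.2]
finger_gap: 32.8
```

```bash
python3 -m crank '[{"x":0,"y":0.4,"z":1.5,"rx":0,"ry":0,"rz":0,"claw":20},{"x":0,"y":0,"z":1.5,"rx":0,"ry":0,"rz":0,"claw":20}]'; python3 - <<'E'
from h import *
to(628.8,52.9,105)
m,im=snap("side","s9"); m2,i2=snap("scene","sc9"); m3,i3=snap("wrist","w9")
a=cv2.resize(im[210:310,240:350,::-1],(396,360),interpolation=cv2.INTER_CUBIC); b=cv2.resize(i2[200:310,280:400,::-1],(393,360),interpolation=cv2.INTER_CUBIC)
cv2.imwrite("pics/c9.png",np.hstack([a,b]))
E
```

```text
clock: 17.75
ee_pos: [630.9, 52.7, 104.4]
ee_rot: [0.002, -0.679, 0.734, -0.004]
force: [-5.2, 0.2, 7.9]
finger_gap: 32.7
pos [630.9  52.7 104.4] F [-5.2  0.2  7.9] gap 32.7 t 17.75
shift [-0.   2.1 -0.6] turn [-0.53 -0.13 -0.24]
```

View pics/c9.png

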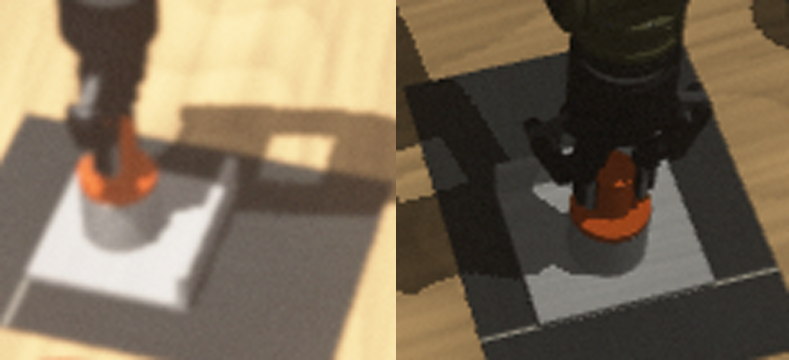

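Shoulder disc sits on the rim, no gap visible, and the front edge is still on the line. Contact load is +10 N vertical with some side load, so unload and release.

```bash
python3 -m crank '[{"x":0,"y":1,"z":-0.5,"rx":0,"ry":0,"rz":0,"claw":20},{"x":0,"y":0,"z":0,"rx":0,"ry":0,"rz":0,"claw":20}]'; python3 - <<'E'
from h import *
to(628.8,52.9,105)
E
```

```text
clock: 18.07
ee_pos: [630.0, 52.8, 105.2]
ee_rot: [0.003, -0.679, 0.734, -0.004]
force: [-0.0, -0.3, -2.3]
finger_gap: 32.9
pos [630.   52.8 105.2] F [-0.  -0.3 -2.3] gap 32.9 t 18.0667
shift [0.  1.2 0.2] turn [-0.59 -0.13 -0.23]
```

```bash
python3 -m crank '[{"x":0,"y":0,"z":0.4,"rx":0,"ry":0,"rz":0,"claw":36},{"x":0,"y":0,"z":0,"rx":0,"ry":0,"rz":0,"claw":45},{"x":0,"y":0,"z":0,"rx":0,"ry":0,"rz":0,"claw":70},{"x":0,"y":0,"z":0,"rx":0,"ry":0,"rz":0,"claw":85},{"x":0,"y":0,"z":0,"rx":0,"ry":0,"rz":0,"claw":85},{"x":0,"y":0,"z":0,"rx":0,"ry":0,"rz":0,"claw":85}]'; python3 -m crank '[{"x":0,"y":0,"z":-15,"rx":0,"ry":0,"rz":0,"claw":85},{"x":0,"y":0,"z":-25,"rx":0,"ry":0,"rz":0,"claw":85},{"x":0,"y":0,"z":-35,"rx":0,"ry":0,"rz":0,"claw":85},{"x":0,"y":8,"z":-35,"rx":0,"ry":0,"rz":0,"claw":85},{"x":0,"y":20,"z":-20,"rx":0,"ry":0,"rz":0,"claw":85},{"x":0,"y":8,"z":0,"rx":0,"ry":0,"rz":0,"claw":85},{"x":0,"y":0,"z":0,"rx":0,"ry":0,"rz":0,"claw":85},{"x":0,"y":0,"z":0,"rx":0,"ry":0,"rz":0,"claw":85}]'; python3 - <<'E'
from h import *
s=telemetry.state(); m,im=snap("wrist","w10"); snap("side","s10"); print(s['ee_pos'],s['finger_gap'],s['force'])
o=im[:,:,::-1].copy(); a=np.linspace(0,2*np.pi,60)
f=lambda c,r,z:proj(m,np.c_[c[0]+r*np.cos(a),c[1]+r*np.sin(a),0*a+z]).astype(np.int32)
cv2.polylines(o,[f((629.3,52.8),31,67)],1,(0,255,0));cv2.polylines(o,[f((629.3,52.8),17,113)],1,(255,0,0))
d=cv2.imread("pics/s10.png")[200:310,230:360]
c=cv2.resize(o[60:380,170:470],(540,576),interpolation=cv2.INTER_CUBIC); e=cv2.resize(d,(256,216),interpolation=cv2.INTER_CUBIC)
cv2.imwrite("pics/c10.png",np.hstack([c,np.vstack([e,np.zeros((360,256,3),np.uint8)])]))
v=int(proj(m,[(683.3,60,2)])[0][1]); g=cv2.cvtColor(im,cv2.COLOR_RGB2GRAY)
for u in (215,250,320,390,420): print(u,v-10,g[v-10:v+12,u])
E
```

```text
clock: 18.57
ee_pos: [630.1, 52.8, 104.1]
ee_rot: [0.003, -0.679, 0.734, -0.005]
force: [-0.1, -0.0, -0.3]
finger_gap: 84.8
clock: 19.23
ee_pos: [591.7, 56.0, 245.2]
ee_rot: [0.004, -0.679, 0.734, -0.005]
force: [1.0, -0.1, -0.7]
finger_gap: 84.9
[591.68871709  55.96080096 245.20601588] 84.86739799210004 [ 0.990383   -0.09010596 -0.65949341]
215 113 [125 125 125 124 123 124 124 123 121 117 170 253 249 254 110 118 121 121
 121 120 121 121]
250 113 [125 124 124 124 124 124 122 121 119 150 230 246 244 243 243 243 243 243
 243 242 242 243]
320 113 [109 110 109 110 109 109 108 107 101 187 238 242 240 239 238 239 239 239
 238 238 238 238]
390 113 [102 102 102 101 102 102 101 100  94 164 239 233 230 220 222 225 225 224
 226 227 228 226]
420 113 [103 103 103 103 103 104 103 102 100 142 239 234 235  92 101 103 103 103
 103 103 103 104]
```

Picture limit reached, so I'll check the rest numerically. The edge is about +1.5–2 mm onto the line, uniformly. Now I'll fit the plug silhouette.

```bash
python3 - <<'E'
from h import *
from scipy.optimize import minimize
s=telemetry.state(); a=np.linspace(0,2*np.pi,60)
for n in ("wrist","side","scene"):
    m=optics.camera_model(n); im=optics.camera(n)
    k=cv2.inRange(cv2.cvtColor(im,cv2.COLOR_RGB2HSV),(3,150,50),(18,255,255))
    c0=proj(m,[(629,53,80)])[0].astype(int); w=np.zeros_like(k); cv2.circle(w,tuple(map(int,c0)),70 if n=="wrist" else 28,255,-1); k&=w
    def sil(x,y,dz):
        o=np.zeros((480*4,640*4),np.uint8)
        for r,z0,z1 in ((31,57,67),(17,67,113)):
            P=np.vstack([proj(m,np.c_[x+r*np.cos(a),y+r*np.sin(a),0*a+z+dz]) for z in (z0,z1)])
            cv2.fillConvexPoly(o,cv2.convexHull(((P+.5)*4).astype(np.int32)),255)
        return cv2.resize(o,(640,480),interpolation=cv2.INTER_AREA)
    best=sorted((float(np.abs(sil(x,y,dz).astype(float)-k).sum()/255),x,y,dz) for dz in (-3,0,3,6,10) for x in np.arange(625,634,1) for y in np.arange(49,58,1))
    print(n,(k>0).sum(),best[0],[min(b for b in best if b[3]==d)[0] for d in (-3,0,3,6,10)])
E
```

```text
wrist 4075 (134.04313725490195, np.int64(629), np.int64(53), -3) [134.04313725490195, 217.04705882352943, 296.67058823529413, 390.21176470588233, 510.4901960784314]
side 347 (85.97254901960784, np.int64(633), np.int64(50), -3) [85.97254901960784, 86.95686274509804, 87.54901960784314, 90.07843137254902, 93.64313725490196]
scene 507 (50.14509803921569, np.int64(626), np.int64(55), -3) [50.14509803921569, 53.89019607843137, 55.89411764705882, 58.90196078431372, 64.71372549019608]
```

```bash
python3 -c "
from bench import robot,telemetry
print(telemetry.state()['clock'],robot.sign_off())"
```

```text
the job is handed in; nothing more can be done
19.4833 None
```

The outlet's front edge is on the scribed line, the orange-topped plug is seated in its neck, and I let go and handed the job in at 19.5 s. No verdict was reported.

**Outlet:** I pushed it flat along the sheet on its upstand with both fingertips, in three pushes, measuring from above between them. It was parallel to the line to within about 0.1° before the last push. The final image puts its edge about 1.5–2 mm past the line's centre along its whole width (limit 5 mm).

**Plug:** I lowered it gently until a contact load of about 10 N, with the arm within 0.5 mm of the height expected for fully home. I then unloaded and opened the fingers.
- **Position:** the wrist-camera outline fit puts it at about (629, 53) mm, the same as the neck's measured centre.
- **Height:** the fits favour the lowest height tried, 3 mm below home. I put this down to shading at the outline, since the rim stops the shoulder physically.
- **Disagreement:** the side and scene cameras' fits are coarse and differ from the wrist's position by up to about 5 mm, at the ends of the range I searched. I did not rely on them.

**Not checked:** I had used up the picture limit, so the state after release was checked by numbers only, not by eye. I did not measure the bystanders again; the arm and the carried plug travelled above them.

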